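# Unload the tube furnace

### The arm

A 7-joint arm with a two-finger parallel gripper is mounted at the origin on a cart in front of the work surface, level with it; the furniture and walls round the work are solid. World frame = base frame: x ahead of the robot, y to its left, z up, the work surface at z = 0. Lengths are in m, angles in rad, forces in N, time in s.
With the tool pointing down it reaches from about 0.4 to 0.85 m from the base axis. Payload 10.4 kg.
Tool frame: the origin (TCP) lies midway between the tips of the shut fingers; the grasp point (between the pads) lies 19 mm behind it; z points along the fingers, y is the line along which they close (so a half turn about z gives the same grasp; the last joint's range is limited). The gripper opens to 87 mm and grips with 3 to 60 N. Pads are 19 mm wide; open, the fingers measure 117 mm over their backs; the gripper's body (75 mm by 190 mm) begins 51 mm behind the grasp point.
Start: joints at [1.308, 0.332, -0.065, 1.46, 0.022, 1.35, -0.088], TCP at [0.148, -0.607, 0.223] pointing down, gripper open.
Joint ranges: [-2.6, 2.6], [-0.5, 2.12], [-1.47, 1.34], [0.16, 2.42], [-1.27, 4.41], [0.06, 2.06], [-2.6, 2.6]. Speed limits (rad/s): [2.22, 2.22, 2.79, 2.79, 3.14, 3.14, 3.14].

### API

Orientations are given as a unit quaternion [x, y, z, w].
In Python, from bench import r gives the robot as it stands.
- The arm moves only by the tool apply_moves, never from a script. Its argument "steps" is a list of rows, each a list of 7 numbers: the turn, a rotation vector about the tool's x, y, z in rad, then the shift along the tool's x, y, z in mm, then the opening, from -1 (shut) to 1 (fully open). In form: [[ax, ay, az, x, y, z, claw], ...]. A call has 1 to 20 rows; each row is the pose to reach, as a shift and turn from the pose commanded when the call began, along the tool's axes at that moment; what a row does not reach only later rows make up. A row lasts 1/12 s, in which the tool goes at most 41.7 mm and 7.16 degrees, less where a joint would pass 70% of its speed; a pose out of reach is approached as far as the arm can. A call with a gripper value outside its range is refused whole. The fingers move at their own pace and stop on an object; "force" is the grip in N (left out, the last holds). Time passes only in rows, so rows that repeat a pose let the fingers close. It gives the time, the measured TCP pose, the force, the opening and the grip force at its end, in the units of the state.
- r.read_state(): the state, without advancing time (a new reading comes with each control period).
- r.camera(name): name is "scene" or "side" or "wrist"; returns a dict with "pixels" (480x640x3 uint8, red, green, blue), "z_map" (480x640 float32, m along the optical axis (not along the pixel's ray), 0 where there is no reading), "fovy" (degrees; the focal length in pixels is half the picture's height over the tangent of half this angle, whatever the lens; pixels are square), "cx", "cy" (the principal point, pixels), "position" and "orientation" of the camera in the world. Camera axes: x right, y down, z forward; pixel columns grow to the right and rows downward; lengths in m; the calibration is good to about 2 mm. The wrist camera is an equidistant fisheye: a pixel r from the principal point sees the ray r / f radians off the axis. A picture is of the moment at which its call begins.
- r.close_job(): hands the job in; it is judged then, once.
The state is a dict: "time": time; "joint_positions": joint angles; "joint_vel": joint speeds; "joint_torque": joint torques, N m; "ee_pos": TCP position; "eef_rot": TCP orientation; "ft_force": force on the tool from outside, world axes, zero at the start; "torque": the same for the moment, N m; "width": finger opening in m; "grip_force": force on a finger pad.
Only numpy, scipy, OpenCV 4.12 (cv2) and the standard library are available. Lean on these libraries where they do the work, as an engineer would, in place of code of your own. Each camera call takes 0.05 s, during which the arm holds its last target. There are 200 camera calls.

### The job

Unload the cold tube furnace: slide the clamp's jaw all the way back to its stop to free the long ceramic carrier, then draw the carrier hand over hand along its rest until it is right out of the tube, and leave it lying on the rest. Set every sample boat that is on it upright on the floor of the steel tray, none on top of another, and slide the shutter fully across to shut the tube. Leave the jar, the dropping bottle and the timer where they stand.

Things in the scene. Friction and masses are not known exactly. Their poses are not given: they have to be found in the camera images.
- furnace: Small white tube furnace, fixed: housing 190 wide, 160 deep, 156 high; a round ceramic tube (bore 50, 280 long, far end closed) sticks out 76 in front of it toward the robot, with a steel flange of 74 diameter at its mouth. Origin on the worktop under the middle of the mouth; x horizontal, into the tube along its axis (away from the robot), y left, z up (sizes in mm).
- mouth (a point): Middle of the tube's open mouth, on the top of the slide rest, 60 above the worktop; frame as the furnace's. The slide rest is a level deck 60 wide, in one plane with the flat hearth inside the tube, that runs out along the axis to 260 in front of the mouth; lips 3 high run along its two edges. The flange's top is 51 above this point (sizes in mm).
- jaw_tab (a point): Point in the black upright tab of the clamp's sliding jaw, 12 below its top; frame as the furnace's. The tab is 12 thick (y), 18 along x, and stands free above the 22 high jaw, 22 to 62 above the rest. The clamp lies across the rest 34 to 58 in front of the mouth: fixed jaw on the right, sliding jaw on the left, whose nose sits in a notch in the carrier's side (sizes in mm).
- jaw (a joint): Sliding jaw of the clamp, m: 0 = shut, its nose in the carrier's notch, so that the carrier cannot be drawn; grows as the jaw slides left (furnace +y) to its stop at 0.034; the nose is out of the notch at 0.006. Friction about 2 N; it stays where it is left
- shutter_tab (a point): Point in the black upright tab of the shutter, 10 below its top; frame as the furnace's. The tab is 12 thick (y), 16 along x, stands 5 to 21 in front of the mouth and free above the plate, 46 to 70 above the rest. The shutter is an upright steel plate 66 wide that slides across 2 to 7 in front of the mouth; it is open when it stands to the right of the mouth (sizes in mm).
- shutter (a joint): Shutter, m: 0 = fully open, to the right; grows as it slides left (furnace +y); 0.065 = fully shut, at its stop, centred over the mouth. Friction about 2 N; it stays where it is left. The carrier blocks it while it is in the mouth
- carrier_mid (a point): Middle of the carrier, half-way up: a straight white ceramic bar 360 long, 30 wide, 16 high, 0.25 to 0.4 kg, loose, lying in the tube on the hearth, 117 of it in front of the mouth at the start. It slides along the rest. x along it toward the end inside the tube, y left, z up. It can be gripped across its sides anywhere, also beside boats (sizes in mm).
- carrier_head (a point): Centre of the carrier's near end face (outside the tube), half-way up, 8 above the rest; frame as the carrier's. The other end, the tail, is 360 farther along x. Between its middle and the plain tail is a shallow trough with four seats in a row, 68, 98, 128 and 158 from the tail; seat floor 12 above the bar's underside, walls and ridges up to 16 (sizes in mm).
- tray: Flat steel tray, loose, 0.6 kg, open on top: 190 (x) by 124 (y), 14 high, walls and floor 2.5 thick. Origin: centre of its underside; z up (sizes in mm).
- boat1_mid (a point): Centre of a ceramic combustion boat with a small fired pellet in it, half-way up: 26 long (x), 20 wide (y), 16 high, about 25 g, loose; z up out of its open side. It starts in the carrier's seat 68 from the tail and stands 12 proud of the trough's walls. Absent in some starts (then None) (sizes in mm).
- boat2_mid (a point): Centre of a ceramic combustion boat with a small fired pellet in it, half-way up: 26 long (x), 20 wide (y), 16 high, about 25 g, loose; z up out of its open side. It starts in the carrier's seat 98 from the tail and stands 12 proud of the trough's walls. Absent in some starts (then None) (sizes in mm).
- boat3_mid (a point): Centre of a ceramic combustion boat with a small fired pellet in it, half-way up: 26 long (x), 20 wide (y), 16 high, about 25 g, loose; z up out of its open side. It starts in the carrier's seat 128 from the tail and stands 12 proud of the trough's walls. Absent in some starts (then None) (sizes in mm).
- boat4_mid (a point): Centre of a ceramic combustion boat with a small fired pellet in it, half-way up: 26 long (x), 20 wide (y), 16 high, about 25 g, loose; z up out of its open side. It starts in the carrier's seat 158 from the tail and stands 12 proud of the trough's walls. Absent in some starts (then None) (sizes in mm).
- jar: White screw jar, 45 diameter, 82 high, loose bystander; origin: centre of its underside (sizes in mm).
- dropper: Amber dropping bottle with red bulb, 43 diameter, 114 high, loose bystander; origin: centre of its underside (sizes in mm).
- timer: Flat white timer, 62 x 62 x 16, loose bystander; origin: centre of its underside (sizes in mm).
Mind the look-alikes: they are no part of the job. Of the things shaped like the tray, the steel one is meant.

How it is judged:
By the outcome, as a careful person would: the job done as asked, in the order asked, and still so for the second after the job is handed in, with the robot touching nothing.
Of boat1, boat2, boat3, boat4 only 2 to 4 are there at a start; the rules pass over those that are not, and their reading is None.
At some moment in a run one of tray may be knocked a few centimetres aside while the robot is not near it.
Once in a run the grip may slacken for a moment while it holds something.
It also fails if it takes over 210 s, if anything falls off the work surface, if the arm or the gripper's body presses on something with over 40 N, if the wrist force passes 120 N, or if a joint passes its speed limit or range.

## Working session

There is one attempt and no reset: what is moved stays moved. The work goes in short steps, Python scripts to look and compute and a tool call to move; the robot and the scene stay as the last step left them, time stands still between calls to the robot, and variables do not carry over. Pictures are saved under pics/ and viewed, at most 14 in all, crops included, and the job is handed in when it is done.

Besides the shell and the picture viewer there is one more tool, called after "Request:" by a JSON object that holds its "method" and its "body". apply_moves: Moves the arm, as the interface text tells. Its arguments: {"type":"object","properties":{"steps":{"type":"array","items":{"type":"array","items":{"type":"number"}}},"force":{"type":"number"}},"required":["steps"]}

```bash
ls; mkdir -p pics
cat > h.py <<'E'
import numpy as np, cv2
from scipy.spatial.transform import Rotation as R
from bench import r
def shot(n,name=None):
    c=r.camera(n)
    if name: cv2.imwrite(f'pics/{name}.png',c['pixels'][:,:,::-1])
    return c
def cloud(c):
    f=240/np.tan(np.radians(c['fovy'])/2)
    v,u=np.mgrid[0:480,0:640]; z=c['z_map']
    P=np.stack([(u-c['cx'])/f*z,(v-c['cy'])/f*z,z],-1)
    W=P@R.from_quat(c['orientation']).as_matrix().T+c['position']
    W[z==0]=np.nan
    return W
E
python3 - <<'E'
from h import *
s=r.read_state();print(s['ee_pos'],s['eef_rot'],s['time'],s['width'])
for n in('scene','side'):
    c=shot(n,n+'0');W=cloud(c);np.savez(f'/tmp/{n}.npz',W=W,p=c['pixels'],**{k:c[k] for k in('fovy','cx','cy','position','orientation')})
    print(n,c['position'],R.from_quat(c['orientation']).as_matrix()[:,2],c['fovy'])
E
```

```text
pics
[ 0.14830212 -0.6067423   0.22176718] [ 9.92821616e-01  1.19602348e-01 -1.25833292e-04 -7.07633548e-04] 0.0 0.08718067545125563
scene [0.11816056 0.86265261 0.66353594] [ 0.39287692 -0.7954512  -0.46141643] 55.690529369799215
side [-0.17753792 -1.20235464  0.84112632] [ 0.50603227  0.70888716 -0.49133526] 57.0717847506616
```

View pics/scene0.png

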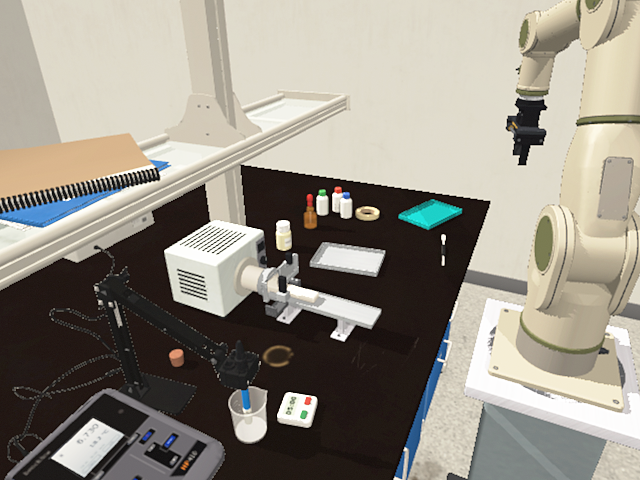

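View pics/side0.png

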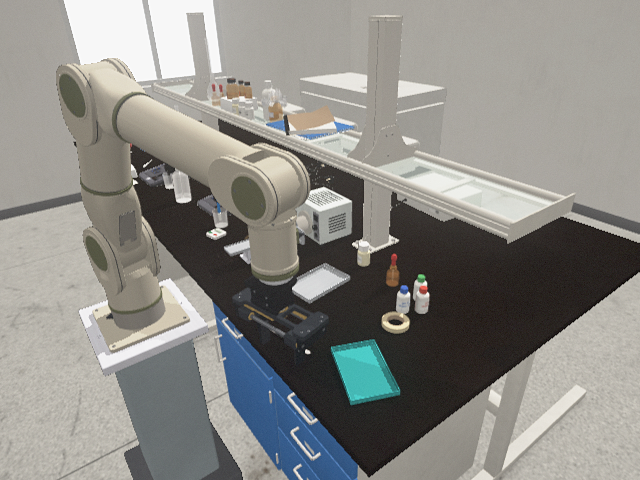

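The scene view shows the furnace (215,265), the rest running to (380,315), the steel tray (348,260), jar (284,235), dropper (310,213) and timer (297,410). The teal tray is a look-alike. Both views also show a shelf above the rear of the bench.

Run:
```python
from h import *
d=np.load('/tmp/scene.npz');W=d['W'];p=d['p']
# print points on interesting pixels
for u,v in [(380,315),(350,305),(330,322),(284,285),(292,258),(300,295),(284,225),(310,205),(297,410),(348,262),(312,265),(322,245),(384,252),(378,275),(240,270),(215,230),(345,103),(268,160)]:
    print((u,v),np.round(W[v,u],3),p[v,u])
# rest deck
m=(abs(W[...,2]-.06)<.008)&(W[...,0]<.75)&(W[...,0]>.2)&(abs(W[...,1])<.6)
n,l,st,ce=cv2.connectedComponentsWithStats(m.astype(np.uint8))
for i in range(1,n):
    if st[i,4]>150:
        Q=W[l==i][:,:2];print('deck',st[i],cv2.minAreaRect(Q.astype(np.float32)),np.median(W[l==i][:,2]))
# tray
hsv=cv2.cvtColor(p,cv2.COLOR_RGB2HSV)
m=(W[...,2]<.022)&(W[...,2]>-.005)&(hsv[...,2]>110)&(hsv[...,1]<60)&(W[...,0]<1)
n,l,st,ce=cv2.connectedComponentsWithStats(m.astype(np.uint8))
for i in range(1,n):
    if st[i,4]>150:
        Q=W[l==i];print('tray?',st[i],cv2.minAreaRect(Q[:,:2].astype(np.float32)),np.median(Q[:,2]),Q[:,2].max())
cv2.imwrite('pics/z.png',cv2.resize(p[220:360,220:400,::-1],(800,622))[:600])
```

```text
(380, 315) [0.349 0.082 0.051] [43 39 34]
(350, 305) [0.418 0.086 0.059] [234 234 232]
(330, 322) [0.465 0.091 0.   ] [27 19 16]
(284, 285) [0.557 0.135 0.105] [27 28 29]
(292, 258) [0.588 0.039 0.116] [79 78 76]
(300, 295) [0.529 0.114 0.073] [255 255 250]
(284, 225) [ 0.731 -0.173  0.081] [255 255 253]
(310, 205) [ 0.726 -0.337  0.081] [193  55  54]
(297, 410) [0.41  0.36  0.013] [255 254 253]
(348, 262) [ 0.528 -0.176  0.002] [238 238 235]
(312, 265) [ 0.611 -0.113  0.007] [172 173 171]
(322, 245) [ 0.629 -0.217  0.015] [168 169 165]
(384, 252) [ 0.447 -0.251  0.015] [196 196 192]
(378, 275) [ 0.43  -0.15  -0.001] [13  2  0]
(240, 270) [0.68  0.126 0.108] [163 158 144]
(215, 230) [0.798 0.055 0.156] [118 119 108]
(345, 103) [ 0.754 -0.692  0.334] [170 161 148]
(268, 160) [ 1.599 -1.49  -0.221] [225 220 205]
deck [ 201  284  181   45 2232] ((0.5490800142288208, 0.13403747975826263), (0.41641491651535034, 0.09950827062129974), 12.887717247009277) 0.05965093277333511
deck [  54  389   87   67 2725] ((0.6786015033721924, 0.5452613234519958), (0.0905788466334343, 0.11159417778253555), 
[... 1107 characters left out ...]
7  25  17 220] ((0.5676003694534302, 0.10879576206207275), (0.04248232766985893, 0.062239207327365875), 0.892223596572876) 0.005760728830230488 0.0217382122332761
tray? [330 323  25  19 249] ((0.42672184109687805, 0.11193553358316422), (0.06209016218781471, 0.03939758241176605), 86.25559997558594) 0.005787536519651915 0.02141447280970188
tray? [ 277  392   41   36 1036] ((0.41659560799598694, 0.34792572259902954), (0.06926050037145615, 0.07831370085477829), 12.460434913635254) 0.01322880201140958 0.016983173943037944
tray? [234 424  33  19 224] ((0.4659796357154846, 0.4370743930339813), (0.061295635998249054, 0.030450595542788506), 13.848540306091309) 0.013333215498471107 0.02199142646814145
```

View pics/z.png

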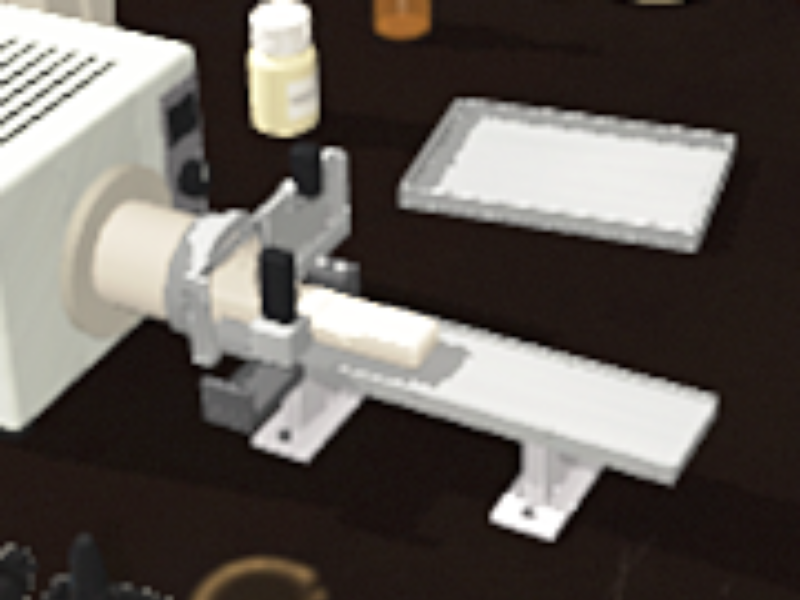

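The crop shows the jaw's tab (278,285), the shutter's tab (307,168), the carrier head lying on the rest (420,345), and the free rest out to (690,440). Next I fit the axis of the rest and the tabs.

Run:
```python
from h import *
d=np.load('/tmp/scene.npz');W=d['W'];p=d['p'].astype(int)
br=p.min(-1);X=W
box=(X[...,0]>.3)&(X[...,0]<.52)&(X[...,1]>.0)&(X[...,1]<.2)
m=box&(abs(X[...,2]-.061)<.006)
Q=X[m][:,:2].astype(np.float32);print('deck',len(Q),cv2.minAreaRect(Q),np.median(X[m][:,2]))
b=cv2.boxPoints(cv2.minAreaRect(Q));print(b)
m=(X[...,0]>.35)&(X[...,0]<.56)&(X[...,1]>0)&(X[...,1]<.2)&(abs(X[...,2]-.076)<.004)&(br>180)
Q=X[m][:,:2].astype(np.float32);print('carrier',len(Q),cv2.minAreaRect(Q),np.median(X[m][:,2]));print(cv2.boxPoints(cv2.minAreaRect(Q)))
dark=(p.max(-1)<70)
for nm,(a0,a1,b0,b1) in {'jaw':(260,300,270,300),'sh':(280,300,248,268)}.items():
    s=(slice(b0,b1),slice(a0,a1));mm=dark[s]&(X[s][...,2]>.085)&(X[s][...,2]<.16)&(X[s][...,0]<.68)
    q=X[s][mm];print(nm,len(q),np.median(q,0),np.percentile(q,3,0),np.percentile(q,97,0))
# furnace roof
m=(abs(X[...,2]-.156)<.006)&(X[...,0]<1.1)&(X[...,0]>.6)&(abs(X[...,1])<.3)
Q=X[m][:,:2].astype(np.float32);print('roof',len(Q),cv2.minAreaRect(Q))
hsv=cv2.cvtColor(d['p'],cv2.COLOR_RGB2HSV)
m=(X[...,2]<.02)&(X[...,2]>.0105)&(X[...,0]>.4)&(X[...,0]<.7)&(X[...,1]<-.08)&(X[...,1]>-.32)
Q=X[m][:,:2].astype(np.float32);print('trayrim',len(Q),cv2.minAreaRect(Q));print(cv2.boxPoints(cv2.minAreaRect(Q)))
```

```text
deck 1388 ((0.43436092138290405, 0.10605047643184662), (0.06434717774391174, 0.170475572347641), 88.8254165649414) 0.05974098800229455
[[0.34848154 0.07563093]
 [0.51892126 0.07213637]
 [0.5202403  0.13647002]
 [0.3498006  0.13996458]]
carrier 222 ((0.5257257223129272, 0.11243262887001038), (0.0668177679181099, 0.05198187008500099), 0.565273642539978) 0.07504436182035035
[[0.49206203 0.1380927 ]
 [0.49257487 0.08611336]
 [0.5593894  0.08677256]
 [0.5588766  0.1387519 ]]
jaw 109 [0.56155395 0.13473795 0.10619734] [0.55460067 0.12943168 0.08704661] [0.57017626 0.13772174 0.12191634]
sh 68 [0.59312176 0.04662513 0.11911897] [ 0.58636709 -0.00183456  0.08988082] [0.60002738 0.04958943 0.13050131]
roof 2604 ((0.7811270952224731, 0.03246471285820007), (0.20003116130828857, 0.3563864827156067), 14.84726333618164)
trayrim 198 ((0.5322420001029968, -0.18771107494831085), (0.1901116818189621, 0.1308295577764511), 7.474575996398926)
[[ 0.4294843  -0.1352176 ]
 [ 0.44650346 -0.26493546]
 [ 0.6349997  -0.24020454]
 [ 0.61798054 -0.11048669]]
```

```bash
cat >> h.py <<'E'
def go(*targets):
    """targets: (x,y,z,yaw_deg) world, yaw = direction of tool x; prints tool-frame rot about z and shift mm"""
    s=r.read_state();M=R.from_quat(s['eef_rot']).as_matrix();p=np.array(s['ee_pos'])
    print('t',round(s['time'],2),'p',np.round(p,4),'w',round(s['width'],4),'F',np.round(s['ft_force'],1),'grip',round(s['grip_force'],1))
    for t in targets:
        T=R.from_euler('z',t[3],degrees=True)*R.from_quat([1,0,0,0])
        print(t,'rot',np.round((R.from_matrix(M).inv()*T).as_rotvec(),3),'shift',np.round(M.T@(np.array(t[:3])-p)*1000,1))
E
python3 -c "
from h import *
go((.45,-.35,.25,-1),(.5,.1,.25,-1))"
```

```text
t 0.1 p [ 0.1484 -0.6068  0.2218] w 0.0868 F [ 0.2 -0.1  0.7] grip 0.0
(0.45, -0.35, 0.25, -1) rot [-0.001  0.     0.257] shift [ 354.  -177.8  -27.9]
(0.5, 0.1, 0.25, -1) rot [-0.001  0.     0.257] shift [ 509.5 -603.   -27.4]
```

Request:
{"method": "apply_moves", "body": {"steps": [[0,0,0.257,354,-178,-28,1],[0,0,0.257,354,-178,-28,1],[0,0,0.257,354,-178,-28,1],[0,0,0.257,354,-178,-28,1],[0,0,0.257,354,-178,-28,1],[0,0,0.257,354,-178,-28,1],[0,0,0.257,354,-178,-28,1],[0,0,0.257,354,-178,-28,1],[0,0,0.257,510,-603,-28,1],[0,0,0.257,510,-603,-28,1],[0,0,0.257,510,-603,-28,1],[0,0,0.257,510,-603,-28,1],[0,0,0.257,510,-603,-28,1],[0,0,0.257,510,-603,-28,1],[0,0,0.257,510,-603,-28,1],[0,0,0.257,510,-603,-28,1],[0,0,0.257,510,-603,-28,1],[0,0,0.257,510,-603,-28,1],[0,0,0.257,510,-603,-28,1],[0,0,0.257,510,-603,-28,1]]}}

```text
time: 1.77
ee_pos: [0.4998, 0.0983, 0.2506]
eef_rot: [1.0, -0.009, 0.0, 0.0]
ft_force: [0.3, -0.7, -0.2]
width: 0.0871
grip_force: 0.0
```

```bash
cat >> h.py <<'E'
def fcloud(c):
    f=240/np.tan(np.radians(c['fovy'])/2)
    v,u=np.mgrid[0:480,0:640].astype(float); a=u-c['cx'];b=v-c['cy'];rr=np.hypot(a,b)+1e-9;th=rr/f
    z=c['z_map'].astype(float);t=np.tan(th)*z
    P=np.stack([a/rr*t,b/rr*t,z],-1)
    W=P@R.from_quat(c['orientation']).as_matrix().T+c['position'];W[z==0]=np.nan
    return W
E
python3 - <<'E'
from h import *
go((.5,.1,.25,-1))
c=shot('wrist','w1');W=fcloud(c);np.savez('/tmp/w1.npz',W=W,p=c['pixels'])
print(c['position'],c['fovy'],c['cx'],c['cy'],R.from_quat(c['orientation']).as_matrix()[:,2])
E
```

```text
t 1.77 p [0.4998 0.0983 0.2506] w 0.0871 F [ 0.3 -0.7 -0.2] grip 0.0
(0.5, 0.1, 0.25, -1) rot [ 0. -0. -0.] shift [ 0.2 -1.7  0.6]
[0.56471559 0.09822819 0.4118265 ] 65.70646984690485 323.0456175980804 232.485334423798 [-0.24049566  0.00430097 -0.97064069]
```

View pics/w1.png

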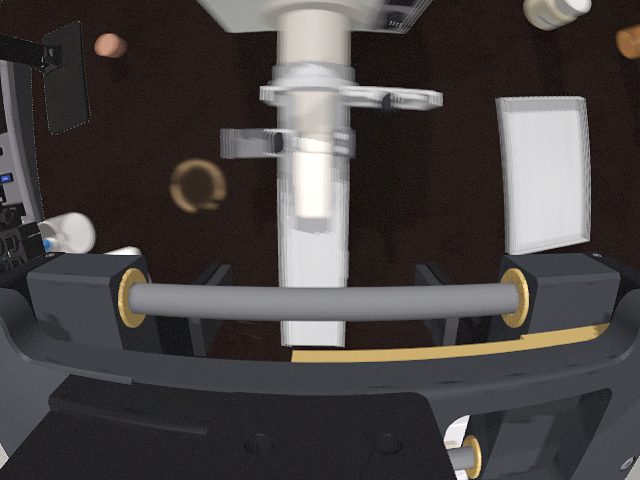

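The wrist view (blurred while the arm settles) shows the rest (315,200–345), the carrier head end (312,218), the jaw's tab (~280,142), the shutter's tab (~388,98) and the tray (545,175).

Run:
```python
from h import *
c=shot('wrist','w2');X=fcloud(c);p=c['pixels'].astype(int);br=p.min(-1)
def line(Q): # left/right edges over x bins
    out=[]
    for a in np.arange(Q[:,0].min()+.005,Q[:,0].max()-.005,.01):
        q=Q[abs(Q[:,0]-a)<.005]
        if len(q)>10: out.append((a,np.percentile(q[:,1],2),np.percentile(q[:,1],98)))
    o=np.array(out);mid=o[:,1:].mean(1);k=np.polyfit(o[:,0],mid,1);print('bins',np.round(o[::3],4).tolist(),'yaw',np.degrees(np.arctan(k[0])),'y@.5',np.polyval(k,.5),'y@.609',np.polyval(k,.609))
m=(X[...,0]>.36)&(X[...,0]<.53)&(X[...,1]>.05)&(X[...,1]<.16)&(X[...,2]>.052)&(X[...,2]<.068)
line(X[m])
m=(X[...,0]>.40)&(X[...,0]<.55)&(X[...,1]>.05)&(X[...,1]<.16)&(X[...,2]>.071)&(X[...,2]<.080)&(br>180)
line(X[m]);print('head x',np.percentile(X[m][:,0],[1,3]),'z',np.median(X[m][:,2]))
dark=p.max(-1)<70
for nm,(a0,a1,b0,b1) in {'jaw':(265,295,125,160),'sh':(370,410,85,115)}.items():
    s=(slice(b0,b1),slice(a0,a1));mm=dark[s]&(X[s][...,2]>.105)&(X[s][...,2]<.16)
    q=X[s][mm];print(nm,len(q),np.median(q,0),np.percentile(q,3,0),np.percentile(q,97,0))
s=(slice(80,270),slice(480,610));m=(X[s][...,2]>.008)&(X[s][...,2]<.02)&(X[s][...,1]<-.05)
Q=X[s][m][:,:2].astype(np.float32);print('tray',len(Q),cv2.minAreaRect(Q))
v,u=np.where(np.abs(X[...,0]-.609)<.004);mm=abs(X[v,u,1]-.1)<.05;print('flange top z',np.nanmax(X[v,u,2][mm]))
```

```text
bins [[0.3651, 0.0794, 0.1374], [0.4251, 0.0786, 0.1363], [0.4551, 0.0771, 0.1355], [0.4851, 0.0765, 0.1347], [0.5151, 0.0749, 0.1349]] yaw -1.3406865479459438 y@.5 0.10540535660284367 y@.609 0.1028543570011216
bins [[0.4993, 0.0917, 0.1186], [0.5293, 0.0907, 0.1181]] yaw -1.1989656668459805 y@.5 0.1050967782191032 y@.609 0.10281552229018104
head x [0.494751   0.49657041] z 0.07481576393413941
jaw 159 [0.56452014 0.13350116 0.12078348] [0.55664375 0.13100089 0.11872723] [0.57231425 0.13673553 0.12219125]
sh 279 [0.59418676 0.04761695 0.12791552] [0.58803337 0.0424399  0.10893148] [0.60140486 0.05026332 0.13010724]
tray 1310 ((0.5341075658798218, -0.18689626455307007), (0.1909196525812149, 0.12680986523628235), 7.432021617889404)
flange top z 0.11124529761154206
```

```bash
python3 -c "
from h import *
go((.5645,.1335,.15,-1.3),(.5645,.1335,.096,-1.3))"
```

```text
t 1.87 p [0.4994 0.1039 0.2506] w 0.087 F [-0.6 -0.  -0.6] grip 0.0
(0.5645, 0.1335, 0.15, -1.3) rot [-0.003 -0.     0.015] shift [ 64.8 -29.7 100.7]
(0.5645, 0.1335, 0.096, -1.3) rot [-0.003 -0.     0.015] shift [ 64.8 -29.6 154.7]
```

Request:
{"method": "apply_moves", "body": {"steps": [[0,0,0.01,65,-30,60,1],[0,0,0.01,65,-30,100,1],[0,0,0.01,65,-30,100,1],[0,0,0.01,65,-30,130,1],[0,0,0.01,65,-30,154,1],[0,0,0.01,65,-30,154,1],[0,0,0.01,65,-30,154,1],[0,0,0.01,65,-30,154,-1],[0,0,0.01,65,-30,154,-1],[0,0,0.01,65,-30,154,-1],[0,0,0.01,65,-30,154,-1],[0,0,0.01,65,-30,154,-1],[0,0,0.01,65,-30,154,-1],[0,0,0.01,65,-30,154,-1]], "force": 20}}

```text
time: 3.03
ee_pos: [0.5655, 0.1252, 0.0967]
eef_rot: [1.0, -0.014, 0.0, 0.0]
ft_force: [-0.4, 0.2, 0.4]
width: 0.0482
grip_force: 0.0
```

```bash
python3 -c "
from h import *
go((.566,.1705,.096,-1.3))"
```

```text
t 3.03 p [0.5655 0.1252 0.0967] w 0.0482 F [-0.4  0.2  0.4] grip 0.0
(0.566, 0.1705, 0.096, -1.3) rot [ 0.    -0.    -0.005] shift [ -0.8 -45.3   0.7]
```

Request:
{"method": "apply_moves", "body": {"steps": [[0,0,0,0,-6,0,-1],[0,0,0,0,-6,0,-1],[0,0,0,0,-6,0,-1],[0,0,0,0,-6,0,-1],[0,0,0,0,-6,0,-1],[0,0,0,0,-6,0,-1],[0,0,0,0,-6,0,-1],[0,0,0,0,-6,0,-1]]}}

```text
time: 3.7
ee_pos: [0.5657, 0.1311, 0.0964]
eef_rot: [1.0, -0.014, -0.0, 0.0]
ft_force: [-0.0, -0.4, 0.5]
width: 0.012
grip_force: 20.0
```

Request:
{"method": "apply_moves", "body": {"steps": [[0,0,0,0,-5,0,-1],[0,0,0,0,-10,0,-1],[0,0,0,0,-15,0,-1],[0,0,0,0,-20,0,-1],[0,0,0,0,-25,0,-1],[0,0,0,0,-30,0,-1],[0,0,0,0,-33,0,-1],[0,0,0,0,-35,0,-1],[0,0,0,0,-36,0,-1],[0,0,0,0,-36,0,-1],[0,0,0,0,-36,0,-1]]}}

```text
time: 4.62
ee_pos: [0.5665, 0.1645, 0.0964]
eef_rot: [1.0, -0.015, -0.001, 0.002]
ft_force: [-3.9, -11.0, 5.2]
width: 0.0117
grip_force: 20.0
```

Request:
{"method": "apply_moves", "body": {"steps": [[0,0,0,0,-2,0,-1],[0,0,0,0,-2,0,-1],[0,0,0,0,-2,0,-1],[0,0,0,0,1,0,-1],[0,0,0,0,1,0,0],[0,0,0,0,1,0,0],[0,0,0,0,1,0,0],[0,0,0,0,1,0,0],[0,0,0,0,1,0,0],[0,0,0,0,1,-40,0],[0,0,0,0,1,-80,0]]}}

```text
time: 5.53
ee_pos: [0.5651, 0.1661, 0.1755]
eef_rot: [1.0, -0.013, -0.002, 0.0]
ft_force: [1.8, 0.5, 0.3]
width: 0.042
grip_force: 0.0
```

Run:
```python
from h import *
go((.51,.1052,.12,-1.3),(.51,.1052,.0655,-1.3))
c=r.camera('wrist');X=fcloud(c);p=c['pixels'].astype(int)
m=(p.max(-1)<70)&(X[...,2]>.112)&(X[...,2]<.126)&(abs(X[...,0]-.564)<.02)&(X[...,1]>.14)&(X[...,1]<.2)
print(m.sum(),np.median(X[m],0),np.percentile(X[m],[3,97],0))
```

```text
t 5.53 p [0.5651 0.1661 0.1755] w 0.042 F [1.8 0.5 0.3] grip 0.0
(0.51, 0.1052, 0.12, -1.3) rot [ 0.001  0.005 -0.004] shift [-53.2  62.3  55.8]
(0.51, 0.1052, 0.0655, -1.3) rot [ 0.001  0.005 -0.004] shift [-52.9  62.3 110.3]
562 [0.56704075 0.16537854 0.12055961] [[0.5578862  0.15995629 0.11510028]
 [0.57458761 0.17076629 0.12205563]]
```

Request:
{"method": "apply_moves", "body": {"steps": [[0,0,0,-27,31,0,0],[0,0,0,-53,62,30,0],[0,0,0,-53,62,55,0],[0,0,0,-53,62,55,0],[0,0,0,-53,62,55,0],[0,0,0,-53,62,55,0],[0,0,0,-53,62,80,0],[0,0,0,-53,62,100,0],[0,0,0,-53,62,109,0],[0,0,0,-53,62,109,0],[0,0,0,-53,62,109,0],[0,0,0,-53,62,109,0]]}}

```text
time: 6.58
ee_pos: [0.5131, 0.1065, 0.069]
eef_rot: [1.0, -0.013, 0.001, -0.0]
ft_force: [-0.9, -0.1, 0.4]
width: 0.0434
grip_force: 0.0
```

```bash
python3 -c "
from h import *
go((.51,.1052,.0655,-1.3))"
```

```text
t 6.58 p [0.5131 0.1065 0.069 ] w 0.0434 F [-0.9 -0.1  0.4] grip 0.0
(0.51, 0.1052, 0.0655, -1.3) rot [-0.001 -0.002 -0.004] shift [-3.   1.4  3.5]
```

Request:
{"method": "apply_moves", "body": {"steps": [[0,0,0,-2,1,3,0],[0,0,0,-2,1,3,0],[0,0,0,-2,1,3,-1],[0,0,0,-2,1,3,-1],[0,0,0,-2,1,3,-1],[0,0,0,-2,1,3,-1],[0,0,0,-2,1,3,-1],[0,0,0,-2,1,3,-1]], "force": 25}}

```text
time: 7.25
ee_pos: [0.51, 0.1046, 0.0647]
eef_rot: [1.0, -0.014, 0.0, 0.0]
ft_force: [-1.2, -1.8, 4.4]
width: 0.0296
grip_force: 25.0
```

Request:
{"method": "apply_moves", "body": {"steps": [[0,0,0,-3,0,0,-1],[0,0,0,-9,0,0,-1],[0,0,0,-17,0,0,-1],[0,0,0,-25,0,0,-1],[0,0,0,-33,0,0,-1],[0,0,0,-41,0,0,-1],[0,0,0,-49,0,0,-1],[0,0,0,-57,0,0,-1],[0,0,0,-65,0,0,-1],[0,0,0,-73,0,0,-1],[0,0,0,-81,0,0,-1],[0,0,0,-88,0,0,-1],[0,0,0,-94,0,0,-1],[0,0,0,-98,0,0,-1],[0,0,0,-100,0,0,-1],[0,0,0,-100,0,0,-1],[0,0,0,-100,0,0,-1]]}}

```text
time: 8.67
ee_pos: [0.4095, 0.1075, 0.0647]
eef_rot: [1.0, -0.014, -0.0, 0.0]
ft_force: [0.5, -1.4, 10.3]
width: 0.0301
grip_force: 25.0
```

Run:
```python
from h import *
go((.51,.1052,.0655,-1.3))
c=shot('scene');cv2.imwrite('pics/s2.png',cv2.resize(c['pixels'][220:360,220:420,::-1],(800,560)))
```

```text
t 8.67 p [0.4095 0.1075 0.0647] w 0.0301 F [ 0.5 -1.4 10.3] grip 25.0
(0.51, 0.1052, 0.0655, -1.3) rot [ 0.     0.001 -0.005] shift [100.6  -0.4  -0.9]
```

View pics/s2.png

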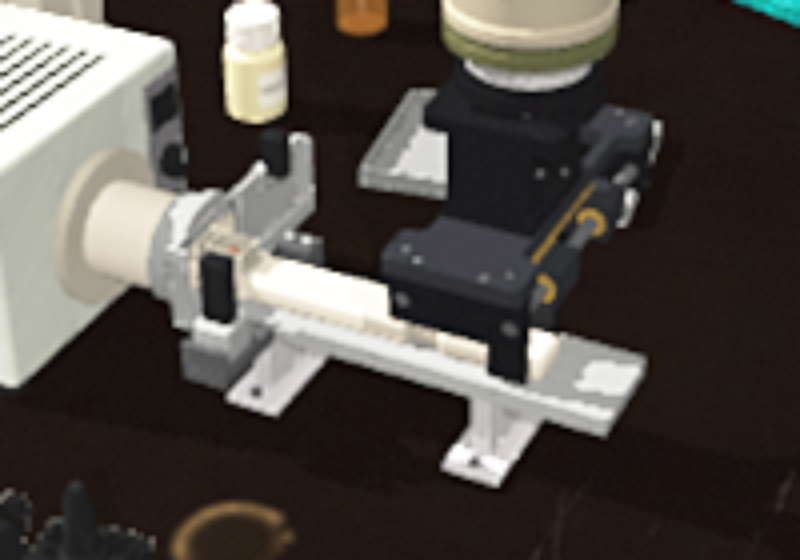

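The jaw is back, the carrier is drawn 100 mm and a first boat shows at the mouth (235,248). Now I regrip and repeat.

Request:
{"method": "apply_moves", "body": {"steps": [[0,0,0,0,0,0,0],[0,0,0,0,0,-1,0],[0,0,0,0,0,-1,0],[0,0,0,0,0,-1,0],[0,0,0,30,0,-1,0],[0,0,0,65,0,-1,0],[0,0,0,95,0,-1,0],[0,0,0,102,0,-1,0],[0,0,0,102,0,-1,0],[0,0,0,102,0,-1,0],[0,0,0,102,0,-1,0],[0,0,0,102,0,-1,0],[0,0,0,102,0,-1,-1],[0,0,0,102,0,-1,-1],[0,0,0,102,0,-1,-1],[0,0,0,102,0,-1,-1],[0,0,0,102,0,-1,-1],[0,0,0,102,0,-1,-1],[0,0,0,102,0,-1,-1]]}}

```text
time: 10.3
ee_pos: [0.5117, 0.1046, 0.0657]
eef_rot: [1.0, -0.014, -0.0, 0.0]
ft_force: [-3.5, -0.8, 6.0]
width: 0.0295
grip_force: 25.0
```

Request:
{"method": "apply_moves", "body": {"steps": [[0,0,0,-3,0,0,-1],[0,0,0,-9,0,0,-1],[0,0,0,-17,0,0,-1],[0,0,0,-25,0,0,-1],[0,0,0,-33,0,0,-1],[0,0,0,-41,0,0,-1],[0,0,0,-49,0,0,-1],[0,0,0,-57,0,0,-1],[0,0,0,-65,0,0,-1],[0,0,0,-73,0,0,-1],[0,0,0,-79,0,0,-1],[0,0,0,-83,0,0,-1],[0,0,0,-85,0,0,-1],[0,0,0,-85,0,0,-1],[0,0,0,-85,0,0,-1]]}}

```text
time: 11.55
ee_pos: [0.4264, 0.107, 0.0656]
eef_rot: [1.0, -0.014, -0.001, 0.0]
ft_force: [-1.6, -0.3, 9.7]
width: 0.0293
grip_force: 25.0
```

Run:
```python
from h import *
go((.51,.1052,.0655,-1.3))
c=shot('scene');cv2.imwrite('pics/s3.png',cv2.resize(c['pixels'][220:360,220:420,::-1],(800,560)))
```

```text
t 11.55 p [0.4264 0.107  0.0656] w 0.0293 F [-1.6 -0.3  9.7] grip 25.0
(0.51, 0.1052, 0.0655, -1.3) rot [ 0.001  0.001 -0.005] shift [83.6 -0.5  0. ]
```

View pics/s3.png

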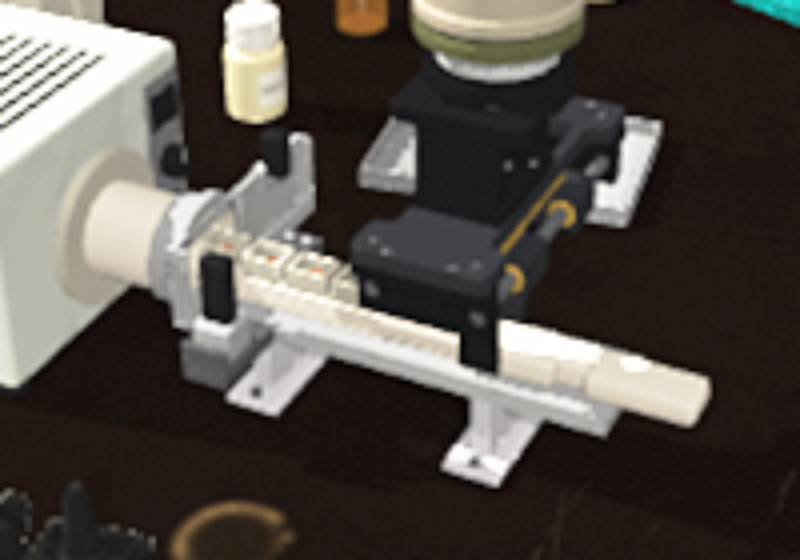

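Four boats are seated on the carrier. One more pull of about 82 mm remains.

Request:
{"method": "apply_moves", "body": {"steps": [[0,0,0,0,0,0,0],[0,0,0,0,0,0,0],[0,0,0,0,0,0,0],[0,0,0,0,0,0,0],[0,0,0,30,0,0,0],[0,0,0,60,0,0,0],[0,0,0,80,0,0,0],[0,0,0,85,0,0,0],[0,0,0,85,0,0,0],[0,0,0,85,0,0,0],[0,0,0,85,0,0,0],[0,0,0,85,0,0,0],[0,0,0,85,0,0,-1],[0,0,0,85,0,0,-1],[0,0,0,85,0,0,-1],[0,0,0,85,0,0,-1],[0,0,0,85,0,0,-1],[0,0,0,85,0,0,-1],[0,0,0,85,0,0,-1]]}}

```text
time: 13.18
ee_pos: [0.5118, 0.1047, 0.0656]
eef_rot: [1.0, -0.014, -0.0, 0.0]
ft_force: [-2.7, -1.6, 5.2]
width: 0.0299
grip_force: 25.0
```

Request:
{"method": "apply_moves", "body": {"steps": [[0,0,0,-3,0,0,-1],[0,0,0,-9,0,0,-1],[0,0,0,-17,0,0,-1],[0,0,0,-25,0,0,-1],[0,0,0,-33,0,0,-1],[0,0,0,-41,0,0,-1],[0,0,0,-49,0,0,-1],[0,0,0,-57,0,0,-1],[0,0,0,-65,0,0,-1],[0,0,0,-73,0,0,-1],[0,0,0,-79,0,0,-1],[0,0,0,-82,0,0,-1],[0,0,0,-83,0,0,-1],[0,0,0,-83,0,0,-1],[0,0,0,-83,0,0,-1]]}}

```text
time: 14.43
ee_pos: [0.4285, 0.107, 0.0656]
eef_rot: [1.0, -0.014, -0.001, 0.0]
ft_force: [-1.3, -0.3, 8.4]
width: 0.0297
grip_force: 25.0
```

Request:
{"method": "apply_moves", "body": {"steps": [[0,0,0,0,0,0,0],[0,0,0,0,0,0,0],[0,0,0,0,0,0,0],[0,0,0,0,0,0,0],[0,0,0,0,0,-30,0],[0,0,0,0,0,-60,0],[0,0,0,0,0,-100,0],[0,0,0,30,0,-140,0],[0,0,0,30,0,-170,0],[0,0,0,30,0,-170,0],[0,0,0,30,0,-170,0],[0,0,0,30,0,-170,0],[0,0,0,30,0,-170,0],[0,0,0,30,0,-170,0],[0,0,0,30,0,-170,0]]}}

```text
time: 15.68
ee_pos: [0.4583, 0.1061, 0.2347]
eef_rot: [1.0, -0.014, -0.001, 0.0]
ft_force: [0.3, 0.1, -0.2]
width: 0.0432
grip_force: 0.0
```

Run:
```python
from h import *
go((.51,.1052,.0655,-1.3))
c=shot('wrist','w3');X=fcloud(c);np.savez('/tmp/w3.npz',W=X,p=c['pixels'])
m=(X[...,2]>.081)&(X[...,2]<.095)&(X[...,0]>.4)&(X[...,0]<.545)&(X[...,1]>.08)&(X[...,1]<.13)
n,l,st,ce=cv2.connectedComponentsWithStats(m.astype(np.uint8))
for i in range(1,n):
    if st[i,4]>30: Q=X[l==i];print('boat',st[i],cv2.minAreaRect(Q[:,:2].astype(np.float32)),np.round(Q.min(0),4),np.round(Q.max(0),4))
# tail: carrier top z~.075 farthest x
m=(X[...,2]>.07)&(X[...,2]<.08)&(abs(X[...,1]-.104)<.008)&(X[...,0]<.7)
x=np.sort(X[m][:,0]);print('tail x',x[-20:])
m=(X[...,2]>.008)&(X[...,2]<.02)&(X[...,1]<-.08)&(X[...,1]>-.32)&(X[...,0]>.38)&(X[...,0]<.7)
print('tray',m.sum(),cv2.minAreaRect(X[m][:,:2].astype(np.float32)))
```

```text
t 15.68 p [0.4583 0.1061 0.2347] w 0.0432 F [ 0.3  0.1 -0.2] grip 0.0
(0.51, 0.1052, 0.0655, -1.3) rot [ 0.     0.002 -0.004] shift [ 51.9  -0.5 169.1]
boat [312 136  25  30 333] ((0.5160325765609741, 0.1048726737499237), (0.01997954212129116, 0.024236852303147316), 88.458984375) [0.5037 0.0947 0.0844] [0.5284 0.1151 0.0895]
boat [312 171  24  31 333] ((0.48598092794418335, 0.1060718297958374), (0.019442066550254822, 0.025185804814100266), 88.41078186035156) [0.4733 0.0962 0.0811] [0.4987 0.1161 0.0886]
boat [311 206  24  30 337] ((0.45636141300201416, 0.1076607033610344), (0.019549963995814323, 0.024920333176851273), 88.72821044921875) [0.4437 0.0977 0.081 ] [0.469  0.1172 0.0887]
boat [311 240  24  29 374] ((0.4263190031051636, 0.10856860131025314), (0.020237471908330917, 0.025354700163006783), 88.71707916259766) [0.4138 0.0983 0.0814] [0.4392 0.1188 0.0884]
tail x [0.58196601 0.58238729 0.5825014  0.58251929 0.58252533 0.58257863
 0.58259952 0.58260654 0.58260666 0.58262817 0.58262861 0.58263083
 0.58264062 0.58264127 0.58273751 0.58274447 0.58276198 0.58283487
 0.58292032 0.58321609]
tray 1434 ((0.5081204771995544, -0.19204333424568176), (0.19086018204689026, 0.12665396928787231), 7.636378765106201)
```

View pics/w3.png

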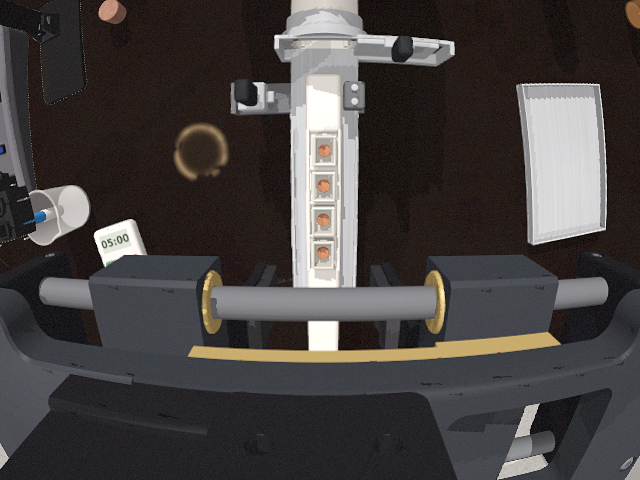

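Four boats in a row at (323,150), (323,186), (323,220) and (323,253), and the carrier is fully out (tail 28 mm in front of the mouth). The tray has been knocked about 26 mm, so I use its new pose.

```bash
python3 -c "
from h import *
go((.516,.1048,.12,-1.5),(.516,.1048,.0785,-1.5),(.5735,-.183,.15,-1.5))"
```

```text
t 15.73 p [0.4585 0.1062 0.2348] w 0.0438 F [-0.8  0.7  0. ] grip 0.0
(0.516, 0.1048, 0.12, -1.5) rot [ 0.     0.001 -0.001] shift [ 57.7  -0.2 114.8]
(0.516, 0.1048, 0.0785, -1.5) rot [ 0.     0.001 -0.001] shift [ 57.7  -0.2 156.3]
(0.5735, -0.183, 0.15, -1.5) rot [ 0.     0.001 -0.001] shift [122.9 285.9  84.8]
```

Request:
{"method": "apply_moves", "body": {"steps": [[0,0,0,30,0,35,0],[0,0,0,58,0,70,0],[0,0,0,58,0,110,0],[0,0,0,58,0,115,0],[0,0,0,58,0,115,0],[0,0,0,58,0,115,0],[0,0,0,58,0,135,0],[0,0,0,58,0,150,0],[0,0,0,58,0,156,0],[0,0,0,58,0,156,0],[0,0,0,58,0,156,0],[0,0,0,58,0,156,0],[0,0,0,58,0,156,-1],[0,0,0,58,0,156,-1],[0,0,0,58,0,156,-1],[0,0,0,58,0,156,-1],[0,0,0,58,0,156,-1],[0,0,0,58,0,156,-1]], "force": 12}}

```text
time: 17.23
ee_pos: [0.5169, 0.1046, 0.0796]
eef_rot: [1.0, -0.014, 0.0, 0.0]
ft_force: [0.3, -0.2, 2.1]
width: 0.02
grip_force: 12.0
```

```bash
python3 -c "
from h import *
go((.5735,-.183,.15,-1.5),(.5735,-.183,.0095,-1.5))"
```

```text
t 17.23 p [0.5169 0.1046 0.0796] w 0.02 F [ 0.3 -0.2  2.1] grip 12.0
(0.5735, -0.183, 0.15, -1.5) rot [ 0.    -0.    -0.001] shift [ 64.4 285.9 -70.3]
(0.5735, -0.183, 0.0095, -1.5) rot [ 0.    -0.    -0.001] shift [ 64.4 285.9  70.2]
```

Request:
{"method": "apply_moves", "body": {"steps": [[0,0,0,0,0,-12,-1],[0,0,0,0,0,-35,-1],[0,0,0,0,0,-65,-1],[0,0,0,8,35,-70,-1],[0,0,0,16,70,-70,-1],[0,0,0,24,110,-70,-1],[0,0,0,32,150,-70,-1],[0,0,0,40,190,-70,-1],[0,0,0,50,225,-70,-1],[0,0,0,58,260,-70,-1],[0,0,0,64,280,-50,-1],[0,0,0,64,286,-20,-1],[0,0,0,64,286,10,-1],[0,0,0,64,286,20,-1],[0,0,0,64,286,20,-1],[0,0,0,64,286,20,-1]]}}

```text
time: 18.57
ee_pos: [0.5736, -0.1824, 0.0607]
eef_rot: [1.0, -0.013, 0.0, -0.0]
ft_force: [0.2, -0.4, 0.2]
width: 0.0199
grip_force: 12.0
```

```bash
cat >> h.py <<'E'
def tray(cam='scene'):
    c=r.camera(cam);X=cloud(c) if cam!='wrist' else fcloud(c)
    m=(X[...,2]>.0105)&(X[...,2]<.018)&(X[...,1]<-.08)&(X[...,1]>-.33)&(X[...,0]>.36)&(X[...,0]<.7)
    print('tray',m.sum(),np.round(np.array(sum(map(lambda t:list(np.atleast_1d(t)),cv2.minAreaRect(X[m][:,:2].astype(np.float32))),[])),3))
    return c,X
E
python3 -c "
from h import *
tray('wrist')
go((.5735,-.183,.011,-1.5))"
```

```text
tray 1316 [ 0.583 -0.183  0.04   0.124  6.574]
t 18.62 p [ 0.5743 -0.1825  0.0616] w 0.0199 F [0.5 0.  0.1] grip 12.0
(0.5735, -0.183, 0.011, -1.5) rot [ 0.    -0.002 -0.   ] shift [-0.9  0.5 50.6]
```

Request:
{"method": "apply_moves", "body": {"steps": [[0,0,0,0,0,20,-1],[0,0,0,0,0,38,-1],[0,0,0,0,0,46,-1],[0,0,0,0,0,50,-1],[0,0,0,0,0,50,-1],[0,0,0,0,0,50,-1],[0,0,0,0,0,50,-1]]}}

```text
time: 19.2
ee_pos: [0.5739, -0.1832, 0.0108]
eef_rot: [1.0, -0.014, 0.001, 0.0]
ft_force: [0.0, -0.2, -0.2]
width: 0.0198
grip_force: 12.0
```

Request:
{"method": "apply_moves", "body": {"steps": [[0,0,0,0,0,1,-1],[0,0,0,0,0,1,0],[0,0,0,0,0,1,0],[0,0,0,0,0,1,0],[0,0,0,0,0,1,0],[0,0,0,0,0,-30,0],[0,0,0,0,0,-65,0],[0,0,0,0,0,-100,0],[0,0,0,-6,-20,-130,0],[0,0,0,-18,-55,-140,0],[0,0,0,-31,-93,-140,0],[0,0,0,-44,-131,-140,0],[0,0,0,-56,-169,-140,0],[0,0,0,-70,-208,-140,0],[0,0,0,-83,-247,-140,0],[0,0,0,-96,-286,-140,0],[0,0,0,-96,-286,-130,0],[0,0,0,-96,-286,-110,0],[0,0,0,-96,-286,-110,0],[0,0,0,-96,-286,-110,0]]}}

```text
time: 20.87
ee_pos: [0.4843, 0.105, 0.119]
eef_rot: [1.0, -0.014, -0.001, 0.0]
ft_force: [1.4, -0.8, -0.3]
width: 0.0435
grip_force: 0.0
```

```bash
python3 -c "
from h import *
go((.486,.1058,.0795,-1.5))"
```

```text
t 20.87 p [0.4843 0.105  0.119 ] w 0.0435 F [ 1.4 -0.8 -0.3] grip 0.0
(0.486, 0.1058, 0.0795, -1.5) rot [ 0.     0.002 -0.001] shift [ 1.7 -0.8 39.5]
```

Request:
{"method": "apply_moves", "body": {"steps": [[0,0,0,1,0,25,0],[0,0,0,1,0,38,0],[0,0,0,1,0,40,0],[0,0,0,1,0,40,0],[0,0,0,1,0,40,0],[0,0,0,1,0,40,-1],[0,0,0,1,0,40,-1],[0,0,0,1,0,40,-1],[0,0,0,1,0,40,-1],[0,0,0,1,0,40,-1],[0,0,0,1,0,40,-1]]}}

```text
time: 21.78
ee_pos: [0.4861, 0.1054, 0.0798]
eef_rot: [1.0, -0.014, 0.0, 0.0]
ft_force: [-0.3, 0.0, 1.8]
width: 0.0199
grip_force: 12.0
```

Request:
{"method": "apply_moves", "body": {"steps": [[0,0,0,0,0,-12,-1],[0,0,0,0,0,-35,-1],[0,0,0,0,0,-65,-1],[0,0,0,7,35,-70,-1],[0,0,0,14,70,-70,-1],[0,0,0,20,110,-70,-1],[0,0,0,27,150,-70,-1],[0,0,0,34,190,-70,-1],[0,0,0,42,225,-70,-1],[0,0,0,48,260,-70,-1],[0,0,0,52,284,-50,-1],[0,0,0,52,294,-20,-1],[0,0,0,52,294,10,-1],[0,0,0,52,294,20,-1],[0,0,0,52,294,20,-1],[0,0,0,52,294,20,-1]]}}

```text
time: 23.12
ee_pos: [0.5304, -0.1891, 0.0607]
eef_rot: [1.0, -0.013, 0.0, -0.0]
ft_force: [-0.1, -0.4, 0.3]
width: 0.0197
grip_force: 12.0
```

```bash
python3 -c "
from h import *
tray('wrist')
go((.530,-.189,.011,-1.5))"
```

```text
tray 2853 [ 0.561 -0.186  0.083  0.124  7.456]
t 23.17 p [ 0.5311 -0.1893  0.0615] w 0.0202 F [0.  0.  0.6] grip 12.0
(0.53, -0.189, 0.011, -1.5) rot [ 0.    -0.002  0.   ] shift [-1.2 -0.3 50.5]
```

Request:
{"method": "apply_moves", "body": {"steps": [[0,0,0,0,0,20,-1],[0,0,0,0,0,38,-1],[0,0,0,0,0,46,-1],[0,0,0,0,0,51,-1],[0,0,0,0,0,51,-1],[0,0,0,0,0,51,-1],[0,0,0,0,0,51,-1],[0,0,0,0,0,51,0],[0,0,0,0,0,51,0],[0,0,0,0,0,51,0],[0,0,0,0,0,51,0]]}}

```text
time: 24.08
ee_pos: [0.5299, -0.1899, 0.0087]
eef_rot: [1.0, -0.014, 0.0, 0.0]
ft_force: [-0.8, -0.5, 0.5]
width: 0.0385
grip_force: 0.0
```

Request:
{"method": "apply_moves", "body": {"steps": [[0,0,0,0,0,-30,0],[0,0,0,0,0,-65,0],[0,0,0,0,0,-100,0],[0,0,0,-6,-20,-130,0],[0,0,0,-16,-55,-140,0],[0,0,0,-26,-93,-140,0],[0,0,0,-37,-131,-140,0],[0,0,0,-47,-169,-140,0],[0,0,0,-58,-208,-140,0],[0,0,0,-70,-247,-140,0],[0,0,0,-81,-285,-140,0],[0,0,0,-81,-294,-130,0],[0,0,0,-81,-294,-110,0],[0,0,0,-81,-294,-110,0],[0,0,0,-81,-294,-110,0]]}}

```text
time: 25.33
ee_pos: [0.4563, 0.106, 0.1181]
eef_rot: [1.0, -0.013, -0.001, 0.0]
ft_force: [0.1, -0.8, -0.2]
width: 0.0438
grip_force: 0.0
```

```bash
python3 -c "
from h import *
go((.4563,.1072,.0795,-1.5))"
```

```text
t 25.33 p [0.4563 0.106  0.1181] w 0.0438 F [ 0.1 -0.8 -0.2] grip 0.0
(0.4563, 0.1072, 0.0795, -1.5) rot [ 0.     0.002 -0.001] shift [ 0.1 -1.2 38.6]
```

Request:
{"method": "apply_moves", "body": {"steps": [[0,0,0,0,-1,25,0],[0,0,0,0,-1,37,0],[0,0,0,0,-1,39,0],[0,0,0,0,-1,39,0],[0,0,0,0,-1,39,0],[0,0,0,0,-1,39,-1],[0,0,0,0,-1,39,-1],[0,0,0,0,-1,39,-1],[0,0,0,0,-1,39,-1],[0,0,0,0,-1,39,-1],[0,0,0,0,-1,39,-1]]}}

```text
time: 26.25
ee_pos: [0.4571, 0.1072, 0.0797]
eef_rot: [1.0, -0.014, 0.0, 0.0]
ft_force: [-0.4, 0.3, 2.2]
width: 0.0197
grip_force: 12.0
```

Request:
{"method": "apply_moves", "body": {"steps": [[0,0,0,0,0,-12,-1],[0,0,0,0,0,-35,-1],[0,0,0,0,0,-65,-1],[0,0,0,5,35,-70,-1],[0,0,0,10,70,-70,-1],[0,0,0,15,110,-70,-1],[0,0,0,20,150,-70,-1],[0,0,0,25,190,-70,-1],[0,0,0,30,228,-70,-1],[0,0,0,34,266,-70,-1],[0,0,0,38,294,-50,-1],[0,0,0,38,301,-20,-1],[0,0,0,38,301,10,-1],[0,0,0,38,301,20,-1],[0,0,0,38,301,20,-1],[0,0,0,38,301,20,-1]]}}

```text
time: 27.58
ee_pos: [0.4873, -0.1941, 0.0607]
eef_rot: [1.0, -0.013, 0.0, -0.0]
ft_force: [-0.3, 0.1, 0.7]
width: 0.0197
grip_force: 12.0
```

```bash
python3 -c "
from h import *
tray('wrist')
go((.486,-.195,.011,-1.5))"
```

```text
tray 4489 [ 0.54  -0.188  0.127  0.125  7.266]
t 27.63 p [ 0.4879 -0.1943  0.0614] w 0.0197 F [0.1 0.2 1. ] grip 12.0
(0.486, -0.195, 0.011, -1.5) rot [ 0.001 -0.002  0.   ] shift [-2.   0.7 50.4]
```

Request:
{"method": "apply_moves", "body": {"steps": [[0,0,0,0,0,20,-1],[0,0,0,0,0,38,-1],[0,0,0,0,0,46,-1],[0,0,0,0,0,51,-1],[0,0,0,0,0,51,-1],[0,0,0,0,0,51,-1],[0,0,0,0,0,51,-1],[0,0,0,0,0,51,0],[0,0,0,0,0,51,0],[0,0,0,0,0,51,0],[0,0,0,0,0,51,0]]}}

```text
time: 28.55
ee_pos: [0.4868, -0.1947, 0.0087]
eef_rot: [1.0, -0.014, 0.0, 0.0]
ft_force: [-0.1, 0.2, 0.4]
width: 0.0382
grip_force: 0.0
```

Request:
{"method": "apply_moves", "body": {"steps": [[0,0,0,0,0,-30,0],[0,0,0,0,0,-65,0],[0,0,0,0,0,-100,0],[0,0,0,-5,-20,-130,0],[0,0,0,-13,-55,-140,0],[0,0,0,-22,-93,-140,0],[0,0,0,-30,-131,-140,0],[0,0,0,-39,-169,-140,0],[0,0,0,-48,-208,-140,0],[0,0,0,-57,-247,-140,0],[0,0,0,-66,-285,-140,0],[0,0,0,-69,-302,-130,0],[0,0,0,-69,-302,-110,0],[0,0,0,-69,-302,-110,0],[0,0,0,-69,-302,-110,0]]}}

```text
time: 29.8
ee_pos: [0.4253, 0.1088, 0.1182]
eef_rot: [1.0, -0.013, -0.001, 0.0]
ft_force: [-0.3, 0.0, 0.6]
width: 0.0435
grip_force: 0.0
```

```bash
python3 -c "
from h import *
go((.4263,.1083,.0795,-1.5))"
```

```text
t 29.8 p [0.4253 0.1088 0.1182] w 0.0435 F [-0.3  0.   0.6] grip 0.0
(0.4263, 0.1083, 0.0795, -1.5) rot [ 0.     0.002 -0.001] shift [ 1.1  0.4 38.7]
```

Request:
{"method": "apply_moves", "body": {"steps": [[0,0,0,1,0,25,0],[0,0,0,1,0,37,0],[0,0,0,1,0,39,0],[0,0,0,1,0,39,0],[0,0,0,1,0,39,0],[0,0,0,1,0,39,-1],[0,0,0,1,0,39,-1],[0,0,0,1,0,39,-1],[0,0,0,1,0,39,-1],[0,0,0,1,0,39,-1],[0,0,0,1,0,39,-1]]}}

```text
time: 30.72
ee_pos: [0.4271, 0.109, 0.0797]
eef_rot: [1.0, -0.014, 0.0, 0.0]
ft_force: [-0.3, -1.5, 3.5]
width: 0.0199
grip_force: 12.0
```

Request:
{"method": "apply_moves", "body": {"steps": [[0,0,0,0,0,-12,-1],[0,0,0,0,0,-35,-1],[0,0,0,0,0,-65,-1],[0,0,0,3,35,-70,-1],[0,0,0,6,70,-70,-1],[0,0,0,9,110,-70,-1],[0,0,0,12,150,-70,-1],[0,0,0,15,190,-70,-1],[0,0,0,18,228,-70,-1],[0,0,0,21,266,-70,-1],[0,0,0,24,300,-50,-1],[0,0,0,24,308,-20,-1],[0,0,0,24,308,10,-1],[0,0,0,24,308,20,-1],[0,0,0,24,308,20,-1],[0,0,0,24,308,20,-1]]}}

```text
time: 32.05
ee_pos: [0.4432, -0.1989, 0.0606]
eef_rot: [1.0, -0.013, 0.0, -0.0]
ft_force: [-0.0, 0.3, 0.1]
width: 0.0201
grip_force: 12.0
```

```bash
python3 -c "
from h import *
tray('wrist')
go((.4426,-.2005,.011,-1.5))"
```

```text
tray 5202 [ 0.517 -0.191  0.171  0.125  7.379]
t 32.1 p [ 0.4438 -0.1992  0.0613] w 0.0202 F [0.4 0.5 0.5] grip 12.0
(0.4426, -0.2005, 0.011, -1.5) rot [ 0.001 -0.002  0.   ] shift [-1.2  1.3 50.3]
```

Place it, then rise and approach the shutter's tab.

Request:
{"method": "apply_moves", "body": {"steps": [[0,0,0,0,0,20,-1],[0,0,0,0,0,38,-1],[0,0,0,0,0,46,-1],[0,0,0,0,0,51,-1],[0,0,0,0,0,51,-1],[0,0,0,0,0,51,-1],[0,0,0,0,0,51,-1],[0,0,0,0,0,51,0],[0,0,0,0,0,51,0],[0,0,0,0,0,51,0],[0,0,0,0,0,51,0],[0,0,0,0,0,20,0],[0,0,0,0,0,-20,0],[0,0,0,0,0,-60,0],[0,0,0,0,0,-100,0],[0,0,0,0,0,-140,0],[0,0,0,0,0,-140,0],[0,0,0,0,0,-140,0]]}}

```text
time: 33.6
ee_pos: [0.4438, -0.2, 0.2019]
eef_rot: [1.0, -0.014, 0.002, 0.001]
ft_force: [0.2, 0.1, -1.3]
width: 0.0436
grip_force: 0.0
```

```bash
python3 -c "
from h import *
go((.5945,.0465,.19,-1.5),(.5945,.0465,.112,-1.5))"
```

```text
t 33.6 p [ 0.4438 -0.2     0.2019] w 0.0436 F [ 0.2  0.1 -1.3] grip 0.0
(0.5945, 0.0465, 0.19, -1.5) rot [ 0.003 -0.004 -0.001] shift [ 143.9 -250.5   11.8]
(0.5945, 0.0465, 0.112, -1.5) rot [ 0.003 -0.004 -0.001] shift [ 143.6 -250.7   89.8]
```

Request:
{"method": "apply_moves", "body": {"steps": [[0,0,0,20,-35,12,0],[0,0,0,39,-68,12,0],[0,0,0,58,-101,12,0],[0,0,0,77,-134,12,0],[0,0,0,96,-167,12,0],[0,0,0,115,-200,12,0],[0,0,0,134,-233,12,0],[0,0,0,144,-250,12,0],[0,0,0,144,-250,12,0],[0,0,0,144,-250,12,0],[0,0,0,144,-250,12,0],[0,0,0,144,-250,40,0],[0,0,0,144,-250,65,0],[0,0,0,144,-250,85,0],[0,0,0,144,-250,88,0],[0,0,0,144,-250,88,0],[0,0,0,144,-250,88,0]]}}

```text
time: 35.02
ee_pos: [0.5937, 0.0457, 0.1126]
eef_rot: [1.0, -0.014, 0.0, 0.0]
ft_force: [0.2, -0.3, 0.8]
width: 0.0436
grip_force: 0.0
```

Request:
{"method": "apply_moves", "body": {"steps": [[0,0,0,0,0,0,-1],[0,0,0,0,0,0,-1],[0,0,0,0,0,0,-1],[0,0,0,0,0,0,-1],[0,0,0,0,0,0,-1],[0,0,0,0,0,0,-1],[0,0,0,0,0,0,-1]], "force": 20}}

```text
time: 35.6
ee_pos: [0.5935, 0.0461, 0.1118]
eef_rot: [1.0, -0.014, 0.0, 0.0]
ft_force: [-0.8, -2.2, 2.3]
width: 0.0118
grip_force: 20.0
```

Request:
{"method": "apply_moves", "body": {"steps": [[0,0,0,0,-4,0,-1],[0,0,0,0,-10,0,-1],[0,0,0,0,-17,0,-1],[0,0,0,0,-24,0,-1],[0,0,0,0,-31,0,-1],[0,0,0,0,-38,0,-1],[0,0,0,0,-45,0,-1],[0,0,0,0,-51,0,-1],[0,0,0,0,-57,0,-1],[0,0,0,0,-61,0,-1],[0,0,0,0,-64,0,-1],[0,0,0,0,-66,0,-1],[0,0,0,0,-67,0,-1],[0,0,0,0,-67,0,-1],[0,0,0,0,-67,0,-1]]}}

```text
time: 36.85
ee_pos: [0.5952, 0.1021, 0.1116]
eef_rot: [1.0, -0.018, -0.002, 0.008]
ft_force: [-10.3, -35.7, 20.2]
width: 0.0121
grip_force: 20.0
```

Request:
{"method": "apply_moves", "body": {"steps": [[0,0,0,0,9,0,-1],[0,0,0,0,10,0,-1],[0,0,0,0,10,0,-1]]}}

```text
time: 37.1
ee_pos: [0.5951, 0.1016, 0.1116]
eef_rot: [1.0, -0.015, 0.0, 0.001]
ft_force: [-1.9, -8.5, 7.3]
width: 0.012
grip_force: 20.0
```

Run:
```python
from h import *
go((.5945,.1065,.112,-1.3))
c=shot('scene');cv2.imwrite('pics/s4.png',cv2.resize(c['pixels'][210:360,200:400,::-1],(800,600),interpolation=cv2.INTER_CUBIC))
```

```text
t 37.1 p [0.5951 0.1016 0.1116] w 0.012 F [-1.9 -8.5  7.3] grip 20.0
(0.5945, 0.1065, 0.112, -1.3) rot [ 0.003 -0.    -0.006] shift [-0.7 -4.9 -0.4]
```

View pics/s4.png

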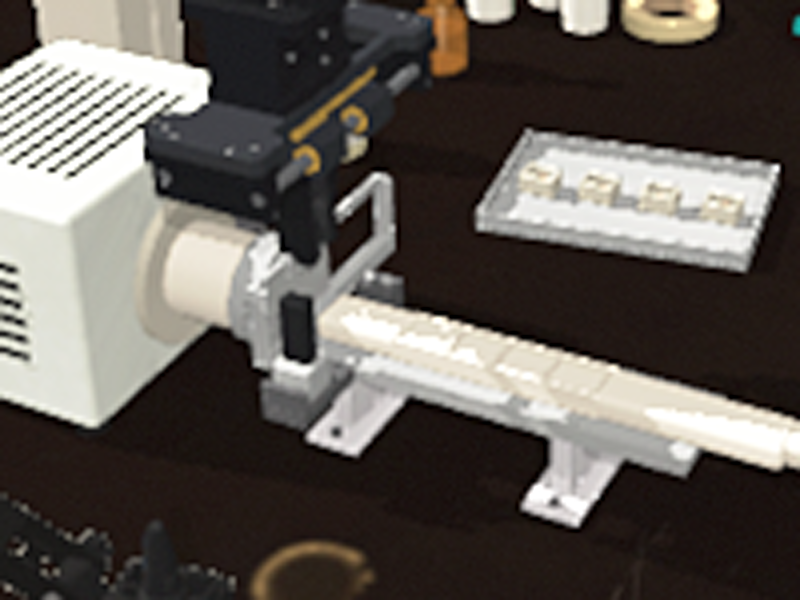

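The boats stand upright in the tray, apart from each other. The tab now sits over the middle of the mouth. I release it and check the plate's position.

Request:
{"method": "apply_moves", "body": {"steps": [[0,0,0,0,0,0,0],[0,0,0,0,0,0,0],[0,0,0,0,0,0,0],[0,0,0,0,0,0,0],[0,0,0,0,0,-30,0],[0,0,0,0,0,-65,0],[0,0,0,-40,0,-100,0],[0,0,0,-80,0,-120,0],[0,0,0,-110,0,-120,0],[0,0,0,-110,0,-120,0],[0,0,0,-110,0,-120,0],[0,0,0,-110,0,-120,0],[0,0,0,-110,0,-120,0],[0,0,0,-110,0,-120,0]]}}

```text
time: 38.32
ee_pos: [0.4855, 0.1065, 0.2308]
eef_rot: [1.0, -0.014, -0.001, -0.001]
ft_force: [0.1, 0.0, -0.3]
width: 0.0434
grip_force: 0.0
```

Run:
```python
from h import *
c=shot('wrist');X=fcloud(c);p=c['pixels'].astype(int)
cv2.imwrite('pics/w4.png',cv2.resize(c['pixels'][20:170,220:460,::-1],(800,500),interpolation=cv2.INTER_CUBIC))
for nm,x0,y0,y1,za,zb in(('sh',.594,.03,.15,.112,.134),('jaw',.565,.14,.2,.112,.126)):
    m=(p.max(-1)<70)&(X[...,2]>za)&(X[...,2]<zb)&(abs(X[...,0]-x0)<.02)&(X[...,1]>y0)&(X[...,1]<y1)
    print(nm,m.sum(),np.median(X[m],0),np.percentile(X[m],[3,97],0))
v,u=np.where((abs(X[...,2]-.106)<.004)&(X[...,0]>.596)&(X[...,0]<.612)&(abs(X[...,1]-.1)<.1))
print('plate top y',np.percentile(X[v,u,1],[1,5,50,95,99]),len(v))
v,u=np.where((X[...,2]>.095)&(X[...,0]>.613)&(X[...,0]<.625)&(abs(X[...,1]-.1)<.05))
print('flange y',np.percentile(X[v,u,1],[1,50,99]),len(v), X[v,u,2].max())
v,u=np.where((X[...,2]>.06)&(X[...,0]>.64)&(X[...,0]<.675)&(abs(X[...,1]-.1)<.06))
print('tube y',np.percentile(X[v,u,1],[1,50,99]),len(v))
```

```text
sh 361 [0.59511628 0.10271827 0.12854882] [[0.58860806 0.09765403 0.11698434]
 [0.60330853 0.10771714 0.1301209 ]]
jaw 376 [0.56533906 0.16408679 0.1206241 ] [[0.55747787 0.15944868 0.11369567]
 [0.57366465 0.17023261 0.12237095]]
plate top y [0.07028888 0.07394196 0.1018224  0.13072386 0.13437636] 702
flange y [0.07369511 0.10266189 0.13118831] 915 0.11227356357774504
tube y [0.07312527 0.10164085 0.12916927] 2218
```

View pics/w4.png

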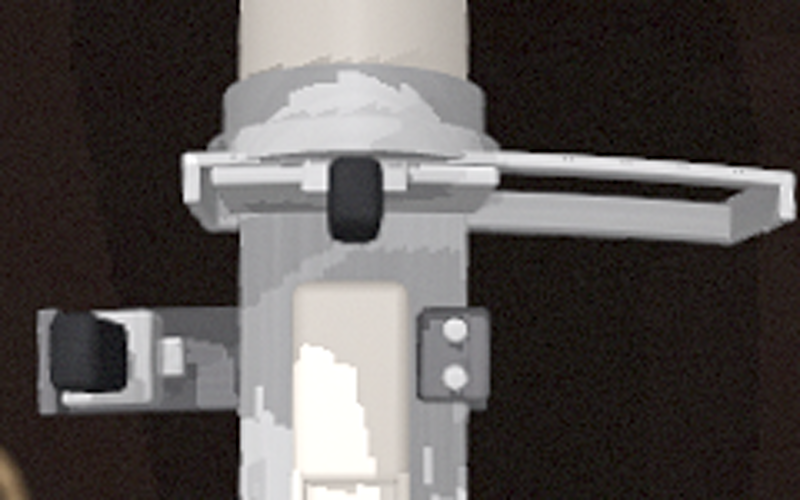

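The plate spans y 0.070–0.134 and the flange 0.074–0.131, so it is centred and it pressed against its stop. The jaw's tab is at its stop too. The gripper is clear of everything.

```bash
python3 -c "
from h import *
print(r.close_job())"
```

```text
the job is handed in; nothing more can be done
None
```

The job is handed in at about 38 s of the 210 s: the jaw is back at its stop, the carrier lies on the rest clear of the tube, and all four boats stand upright and apart in the steel tray. The shutter is shut and centred over the mouth, and it reached its stop after about 56 mm of travel instead of the 65 mm given. The jar, dropping bottle and timer were not touched. I have no verdict from the judging.

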